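# Sample can from the hook to the scale

## Task

Take the sample can with the red grip up and off its hook and stand it upright in the middle of the scale's pan so that it can be tared. Lower it onto the pan rather than dropping it, let go, leave the can with the blue grip hanging where it is, and do not knock the two bottles on the bench over.

Things in the scene. Friction and masses are not known exactly. Their poses are not given: they have to be found in the camera images.
- red_can: steel sample can hanging on one of the hooks (which one varies): cup 66 mm across, 70 mm tall, wall 3 mm; a fixed bail of 7 mm bar rises from the rim, uprights 68 mm apart along its y up to 126 mm, sloping in to a peak at 150 mm above the underside, with an upright round red grip on top. About 0.26 kg. Origin: centre of the underside, z up
- red_can_grip (a point): middle of the red grip on its axis, 180 mm above the can's underside; the grip is 19 mm in diameter and reaches from 158 to 200 mm above the underside. Hanging, the hook runs through the bail above the open cup, under the bail's peak
- blue_can: steel sample can hanging on one of the hooks (which one varies): cup 66 mm across, 70 mm tall, wall 3 mm; a fixed bail of 7 mm bar rises from the rim, uprights 68 mm apart along its y up to 126 mm, sloping in to a peak at 150 mm above the underside, with an upright round blue grip on top. Bystander. Origin: centre of the underside, z up
- stand: fixed steel stand, base 130 x 240 mm, one post, crossbar along y at 210 mm height; from it two hooks of 8 mm bar, 150 mm apart, reach along the stand's -x, dip to a valley at x = -90 mm and turn up to a tip at x = -112 mm. To come free a can must rise 21 to 60 mm (then its rim meets the hook), then travel at least 70 mm along the stand's -x. Origin: on the bench under the crossbar
- hook_left (a point): centre line of the hook on the stand's +y side at the bottom of its valley, 190 mm above the bench; the tip's top is 26 mm higher
- hook_right (a point): centre line of the hook on the stand's -y side at the bottom of its valley, 190 mm above the bench; the tip's top is 26 mm higher
- scale: fixed black bench scale with a square steel pan 150 x 150 mm, whose top is 50 mm above the bench; housing 190 x 170 mm, reaching 107 mm to -x of the pan's centre, with a display on that side. Origin: on the bench under the pan's centre, z up
- pan (a point): centre of the top face of the scale's pan
- bottle_a: loose clear glass bottle, 74 mm diameter, 240 mm tall; origin at the centre of its underside; bystander
- bottle_b: loose amber glass bottle, 74 mm diameter, 240 mm tall; origin at the centre of its underside; bystander

How it is judged:
On the way, in this order (a step that is already met when the one before it is completed fails the run):
1. the red can is held by the fingers, off its hook and at least 80 mm from where it hung (contact force between the fingers and red_can above 0.5 N and contact force between red_can and stand below 0.05 N and distance of red_can from where it was at the start of the episode above 0.08 m), for 0.1 s.
2. still held by the fingers, the red can is within 15 mm above the pan (lowered, not dropped) (contact force between the fingers and red_can above 0.5 N and z of red_can in the frame of pan below 0.015 m and horizontal distance between red_can and pan below 0.05 m), for 0.05 s.
At the end, for the whole second after the job is handed in: The red-gripped can stands at rest, upright (within 0.08 rad) on the scale's pan, its underside within 4 mm of the pan's top and its centre within 40 mm of the pan's centre; the blue-gripped can still hangs within 30 mm of where it was, and both bottles stand (tilt under 0.35 rad) (horizontal distance between red_can and pan below 0.04 m and z of red_can in the frame of pan between -0.004 and 0.004 m and angle between red_can's own z axis and vertical below 0.08 rad and linear speed of red_can below 0.02 m/s and distance of blue_can from where it was at the start of the episode below 0.03 m and not (angle between bottle_a's own z axis and vertical above 0.35 rad) and not (angle between bottle_b's own z axis and vertical above 0.35 rad)); the robot touches nothing.
It fails at once if the blue can is lifted off or pushed more than 60 mm from where it hung (distance of blue_can from where it was at the start of the episode above 0.06 m).
It fails at once if a bottle is knocked over (tilted more than 0.35 rad) (angle between any of bottle_a, bottle_b's own z axis and vertical above 0.35 rad).
It also fails if it takes over 38 s, if anything falls off the work surface, if the arm or the gripper's body presses on something with over 40 N, if the wrist force passes 120 N, or if a joint passes its speed limit or range.

## Robot

A 7-joint arm with a two-finger parallel gripper is mounted at the origin on the work surface. World frame = base frame: x ahead of the robot, y to its left, z up, the work surface at z = 0. Lengths are in m, angles in rad, forces in N, time in s.
With the tool pointing down it reaches from about 0.425 to 0.825 m from the base axis. Payload 3.6 kg.
Tool frame: the origin (TCP) lies midway between the tips of the shut fingers; the grasp point (between the pads) lies 19 mm behind it (robot.grasp_offset is the distance from the TCP to the grasp point, in m); z points along the fingers, y is the line along which they close (so a half turn about z gives the same grasp; the last joint's range is limited). The gripper opens to 85 mm and grips with 20 to 120 N. Pads are 22 mm wide; open, the fingers measure 114 mm over their backs; the gripper's body (76 mm by 85 mm) begins 54 mm behind the grasp point. The pads swing forward as they close: fully open they stand 13 mm farther back than shut.
Start: joints at [1.228, 0.615, -0.013, 1.423, 0.008, 1.103, -0.04], TCP at [0.203, -0.618, 0.231] pointing down, gripper open.
Joint ranges: [-3.12, 3.12], [-0.3, 2.06], [-1.34, 1.32], [0.26, 2.42], [-1.36, 4.5], [0.01, 1.98], [-2.84, 2.84]. Speed limits (rad/s): [2.79, 2.79, 3.14, 3.14, 3.14, 3.14, 3.14].

## Interface

Orientations are given as a unit quaternion [x, y, z, w].
In Python, from cell import robot gives the robot as it stands.
- The arm moves only by the tool step_arm, never from a script. Its argument "commands" is a list of rows, each an object with "slide": the shift along the tool's x, y, z each as a share of 0.2 m, from -1 to 1, a list of three; "turn": the turn about the tool's z as a share of 90 degrees, from -1 to 1; "grip": the finger opening in mm, from 0 to 85.4. A call has 1 to 8 rows; each row is the pose to reach, as a shift and turn from the pose commanded when the call began, along the tool's axes at that moment; what a row does not reach only later rows make up. A row lasts 1/8 s, in which the tool goes at most 62.5 mm and 10.7 degrees, less where a joint would pass 70% of its speed; a pose out of reach is approached as far as the arm can. A call with a number of a shift or a turn outside -1 to 1 is refused whole. A call with a gripper value outside its range is refused whole. The fingers move at their own pace and stop on an object; the grip force is fixed at half the most. Time passes only in rows, so rows that repeat a pose let the fingers close. It gives the time, the measured TCP pose, the force, the opening and the grip force at its end, in the units of the state.
- robot.get_obs(): the state, without advancing time (a new reading comes with each control period).
- robot.grab_frame(name): name is "side" or "top" or "wrist"; returns a dict with "pixels" (400x640x3 uint8, red, green, blue), "range_z" (400x640 float32, m along the optical axis (not along the pixel's ray), 0 where there is no reading), "vertical_fov" (degrees; the focal length in pixels is half the picture's height over the tangent of half this angle, whatever the lens; pixels are square), "cx", "cy" (the principal point, pixels), "world_from_camera" (4x4, takes a point from camera to world coordinates); the wrist camera has in their place "hand_eye" (4x4, takes a point from camera to tool coordinates, whose origin is the TCP and whose axes are the flange's). Camera axes: x right, y down, z forward; pixel columns grow to the right and rows downward; lengths in m; the calibration is good to about 2 mm. The wrist camera is an equidistant fisheye: a pixel r from the principal point sees the ray r / f radians off the axis. A picture is of the moment at which its call begins: read the wrist's pose just before it.
- robot.job_done(): hands the job in; it is judged then, once.
The state is a dict: "t": time; "joints": joint angles; "qd": joint speeds; "joint_torque": joint torques, N m; "position": TCP position; "orientation": TCP orientation; "ft_force": force on the tool from outside, world axes, zero at the start; "wrist_torque": the same for the moment, N m; "grip_width": finger opening in m; "finger_force": force on a finger pad.
Only numpy, scipy, OpenCV 4.12 (cv2) and the standard library are available. Lean on these libraries where they do the work, as an engineer would, in place of code of your own. Each camera call takes 0.05 s, during which the arm holds its last target. There are 200 camera calls.

## Working session

There is one attempt and no reset: what is moved stays moved. The work goes in short steps, Python scripts to look and compute and a tool call to move; the robot and the scene stay as the last step left them, time stands still between calls to the robot, and variables do not carry over. Pictures are saved under pics/ and viewed, at most 10 in all, crops included, and the job is handed in when it is done.

Besides the shell and the picture viewer there is one more tool, called as a command line: name --argument value ..., lists and objects as JSON in quotes. step_arm: Moves the arm, as the interface text tells. Its arguments: {"type":"object","properties":{"commands":{"type":"array"}},"required":["commands"]}

```bash
mkdir -p pics; cat > h.py <<'E'
import numpy as np, cv2
from cell import robot
def grab(n):
    f=robot.grab_frame(n); np.savez(f'pics/{n}.npz',**{k:v for k,v in f.items()}); return f
def cloud(f):
    p=f['range_z']; H,W=p.shape; F=H/2/np.tan(np.radians(f['vertical_fov'])/2)
    u,v=np.meshgrid(np.arange(W),np.arange(H))
    c=np.stack([(u-f['cx'])/F*p,(v-f['cy'])/F*p,p],-1)
    T=np.array(f['world_from_camera']); return c@T[:3,:3].T+T[:3,3]
E
python3 - <<'E'
from h import *
o=robot.get_obs(); print(o['t'],o['position'],o['orientation'],o['grip_width'])
for n in('top','side'):
    f=grab(n); cv2.imwrite(f'pics/{n}0.png',f['pixels'][...,::-1]); print(np.round(f['world_from_camera'],2),f['vertical_fov'])
E
```

```text
0.0 [ 0.20225757 -0.61692051  0.23014795] [ 9.87474079e-01  1.57776074e-01 -2.24564120e-04 -1.26594103e-03] 0.08558425338882109
[[ 0.14 -0.96  0.24  0.41]
 [-0.99 -0.14  0.03 -0.02]
 [ 0.   -0.24 -0.97  1.05]
 [ 0.    0.    0.    1.  ]] 57.43141928539802
[[-0.67 -0.5   0.55 -0.14]
 [-0.74  0.44 -0.5   0.67]
 [ 0.01 -0.74 -0.67  1.04]
 [ 0.    0.    0.    1.  ]] 42.77323563478808
```

View pics/top0.png

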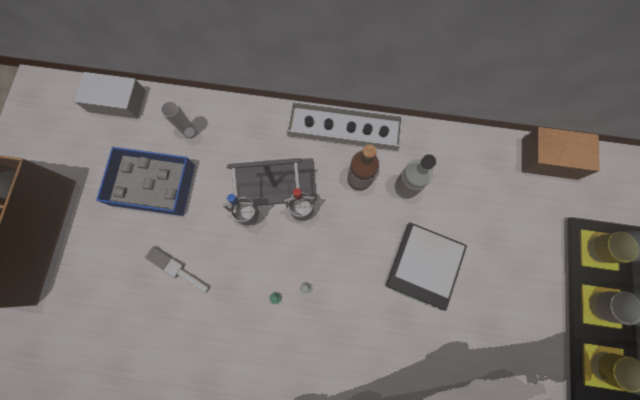

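View pics/side0.png

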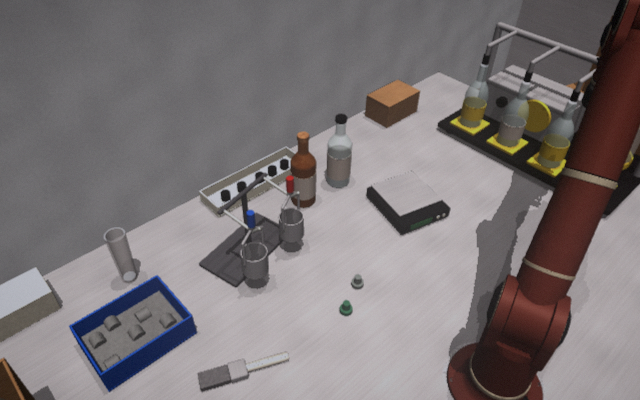

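The top view shows the red grip at (297,193) on the hook nearer the scale, the blue grip at (232,198), the pan at (430,262), the amber bottle's cap at (369,152) and the clear bottle's cap at (428,161). The side view agrees: red grip (290,185), blue grip (250,218).

```bash
python3 - <<'E'
from h import *
for n in('top','side'):
    f=np.load(f'pics/{n}.npz'); c=cloud(f); p=f['pixels'].astype(int); r,g,b=p[...,0],p[...,1],p[...,2]
    z=c[...,2]; ok=(z>.15)&(z<.32)
    for nm,m in(('red',(r>110)&(g<60)&(b<60)&ok),('blue',(b>90)&(r<70)&(g<110)&ok)):
        q=c[m&(c[...,0]>.3)]; q=q[abs(q-np.median(q,0)).max(1)<.03]
        print(n,nm,len(q),q.mean(0).round(4),q.min(0).round(3),q.max(0).round(3), 'toppts',q[q[:,2]>q[:,2].max()-.003].mean(0).round(4))
    # pan
    m=(abs(z-.05)<.006)
    box=np.zeros_like(m); 
    if n=='top': box[215:315,380:475]=1
    else: box[160:235,360:455]=1
    m&=box&(p.min(-1)>90); q=c[m]; rc=cv2.minAreaRect(q[:,:2].astype(np.float32)); print('pan',len(q),rc,q[:,2].mean())
    # crossbar, hooks
    m=(z>.195)&(z<.225)&(abs(r-g)<25)&(abs(r-b)<25)
    box[:]=0
    if n=='top': box[150:215,222:320]=1
    else: box[165:240,215:300]=1
    q=c[m&box]; 
    if len(q): print('bar',len(q),cv2.minAreaRect(q[:,:2].astype(np.float32)))
    if n=='top':
      m=(z<.02)&(z>.004)&(p.max(-1)<90); box[:]=0; box[155:212,225:325]=1; q=c[m&box]; print('base',len(q),cv2.minAreaRect(q[:,:2].astype(np.float32)))
      for nm,(u,v) in dict(amber=(369,152),clear=(428,161)).items(): print(nm,c[v-3:v+4,u-3:u+4].reshape(-1,3).round(3)[[0,24,48]].tolist())
E
python3 - <<'E'
import cv2
a=cv2.imread('pics/top0.png')[145:235,215:335]; b=cv2.imread('pics/side0.png')[155:295,195:335]
a=cv2.resize(a,(600,450),interpolation=2)
cv2.imwrite('pics/c1.png',a)
E
```

```text
top red 2 [0.5913 0.0662 0.2458] [0.591 0.063 0.246] [0.592 0.07  0.246] toppts [0.5913 0.0662 0.2458]
top blue 15 [0.5639 0.2098 0.2473] [0.556 0.204 0.241] [0.57  0.216 0.251] toppts [0.5669 0.2118 0.2495]
pan 3083 ((0.5082091689109802, -0.2988753616809845), (0.15000027418136597, 0.15024125576019287), 75.50892639160156) 0.04967927906940359
bar 634 ((0.614814817905426, 0.14857171475887299), (0.12242885679006577, 0.18128463625907898), 13.36434268951416)
base 1761 ((0.6743065118789673, 0.15762639045715332), (0.12364136427640915, 0.2299172282218933), 14.072895050048828)
amber [[0.726, -0.078, 0.239], [0.719, -0.086, 0.241], [0.714, -0.094, 0.238]]
clear [[0.724, -0.217, 0.239], [0.716, -0.224, 0.242], [0.711, -0.232, 0.24]]
side red 32 [0.5976 0.0677 0.2502] [0.589 0.056 0.246] [0.606 0.076 0.254] toppts [0.5966 0.0663 0.2526]
side blue 40 [0.5619 0.2142 0.2463] [0.556 0.206 0.221] [0.573 0.221 0.254] toppts [0.5612 0.2162 0.253 ]
pan 1696 ((0.5089974999427795, -0.3007500171661377), (0.15453051030635834, 0.15742652118206024), 76.09856414794922) 0.05188370288248202
bar 612 ((0.6122670769691467, 0.14842985570430756), (0.12309656292200089, 0.18284563720226288), 13.114276885986328)
```

View pics/c1.png

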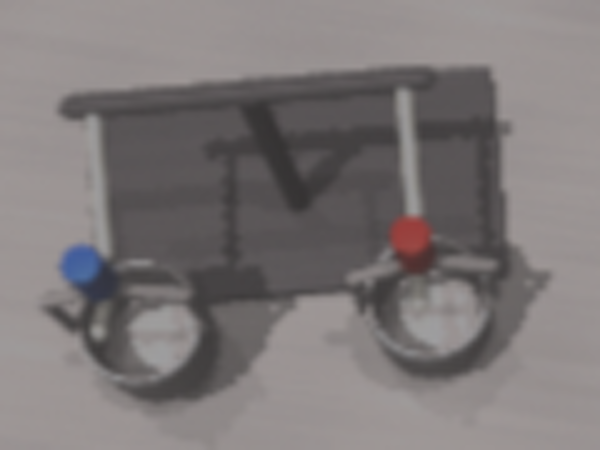

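The crop shows the bail of the red can square to its hook, with the stand's bars turned about 13° from world axes. The red grip's top is at crop (411,237).

```bash
cat >> h.py <<'E'
from scipy.spatial.transform import Rotation as R
def go(p,yaw=None):
    "shares (slide, turn) from the measured pose to TCP p, tool-x heading yaw deg"
    o=robot.get_obs(); M=R.from_quat(o['orientation']); m=M.as_matrix()
    print('t',round(o['t'],2),'pos',o['position'].round(4),'heading',np.degrees(np.arctan2(m[1,0],m[0,0])).round(2),'tilt z',m[:,2].round(3),'F',np.round(o['ft_force'],1),'w',round(o['grip_width'],4),'ff',o['finger_force'])
    s=m.T@(np.array(p)-o['position'])/.2
    h=np.degrees(np.arctan2(m[1,0],m[0,0]))
    print('slide',s.round(3),'turn',None if yaw is None else round((h-yaw)/90,3))
def grip_pos(f,red=True):
    c=cloud(f); p=f['pixels'].astype(int); r,g,b=p[...,0],p[...,1],p[...,2]
    m=((r>1.8*g)&(r>1.8*b)&(r>70) if red else (b>1.7*r)&(b>1.2*g)&(b>60))&(c[...,2]>.2)&(c[...,2]<.5)&(abs(c[...,0]-.58)<.3)
    return c[m]
E
python3 - <<'E'
from h import *
for n in('top','side'):
    f=np.load(f'pics/{n}.npz')
    for red in(1,0):
        q=grip_pos(f,red); q=q[np.linalg.norm(q-np.median(q,0),axis=1)<.04]; t=q[q[:,2]>.243]
        print(n,red,len(q),q.mean(0).round(4),len(t),cv2.minEnclosingCircle(t[:,:2].astype(np.float32)),t.mean(0).round(4))
go([.595,.067,.30],13)
E
```

```text
top 1 48 [0.5979 0.0666 0.2483] 47 ((0.5986350774765015, 0.06679646670818329), 0.008522087708115578) [0.598  0.0666 0.2485]
top 0 41 [0.5636 0.2109 0.2484] 40 ((0.5636552572250366, 0.2110130339860916), 0.007709350902587175) [0.5637 0.211  0.2486]
side 1 113 [0.5953 0.0694 0.2354] 45 ((0.5990371108055115, 0.06474772840738297), 0.011292473413050175) [0.5975 0.0677 0.2493]
side 0 121 [0.5604 0.2149 0.235 ] 44 ((0.5635098218917847, 0.21364988386631012), 0.009868167340755463) [0.5622 0.2131 0.2494]
t 0.1 pos [ 0.2023 -0.617   0.2303] heading 18.15 tilt z [-0.001  0.002 -1.   ] F [ 0.3 -0.6  0.8] w 0.0854 ff 0.0
slide [ 2.931 -2.639 -0.343] turn 0.057
```

step_arm --commands '[{"slide": [0.2, -0.18, -0.2], "turn": 0.055, "grip": 85}, {"slide": [0.45, -0.4, -0.35], "turn": 0.055, "grip": 85}, {"slide": [0.7, -0.65, -0.35], "turn": 0.055, "grip": 85}, {"slide": [0.97, -0.88, -0.35], "turn": 0.055, "grip": 85}, {"slide": [0.97, -0.88, -0.35], "turn": 0.055, "grip": 85}]'

```text
t: 0.72
position: [0.3342, -0.3859, 0.3014]
orientation: [0.993, 0.118, 0.001, -0.001]
ft_force: [-0.3, -1.0, -0.5]
grip_width: 0.0851
finger_force: 0.0
```

```bash
python3 -c "
from h import *
go([.598,.067,.30],13.2)"
```

```text
t 0.72 pos [ 0.3342 -0.3859  0.3014] heading 13.53 tilt z [ 0.001  0.002 -1.   ] F [-0.3 -1.  -0.5] w 0.0851 ff 0.0
slide [ 1.812 -1.893  0.012] turn 0.004
```

step_arm --commands '[{"slide": [0.22, -0.23, 0], "turn": 0, "grip": 85}, {"slide": [0.44, -0.46, 0], "turn": 0, "grip": 85}, {"slide": [0.66, -0.69, 0], "turn": 0, "grip": 85}, {"slide": [0.9, -0.94, 0], "turn": 0, "grip": 85}, {"slide": [0.9, -0.94, 0], "turn": 0, "grip": 85}]'

```text
t: 1.35
position: [0.4663, -0.1601, 0.3011]
orientation: [0.993, 0.12, 0.0, -0.001]
ft_force: [-0.2, 0.5, -1.3]
grip_width: 0.0851
finger_force: 0.0
```

step_arm --commands '[{"slide": [0.22, -0.23, 0], "turn": 0, "grip": 85}, {"slide": [0.44, -0.46, 0], "turn": 0, "grip": 85}, {"slide": [0.66, -0.69, 0], "turn": 0, "grip": 85}, {"slide": [0.9, -0.94, 0], "turn": 0, "grip": 85}, {"slide": [0.9, -0.94, 0], "turn": 0, "grip": 85}, {"slide": [0.9, -0.94, 0], "turn": 0, "grip": 85}]'

```text
t: 2.1
position: [0.5964, 0.0578, 0.3005]
orientation: [0.993, 0.115, -0.001, 0.0]
ft_force: [-1.1, -0.8, 0.2]
grip_width: 0.0846
finger_force: 0.0
```

```bash
python3 - <<'E'
from h import *
go([.598,.067,.209],13.2)
f=grab('wrist'); cv2.imwrite('pics/w1.png',f['pixels'][...,::-1]); print(f['hand_eye'].round(3),f['vertical_fov'],f['cx'],f['cy'])
E
```

```text
t 2.1 pos [0.5964 0.0578 0.3005] heading 13.22 tilt z [-0.002 -0.001 -1.   ] F [-1.1 -0.8  0.2] w 0.0846 ff 0.0
slide [ 0.019 -0.043  0.457] turn 0.0
[[-0.    -0.957 -0.29   0.074]
 [ 1.    -0.     0.     0.001]
 [-0.    -0.29   0.957 -0.143]
 [ 0.     0.     0.     1.   ]] 65.70646984690485 316.17165330505316 201.97323678075944
```

View pics/w1.png

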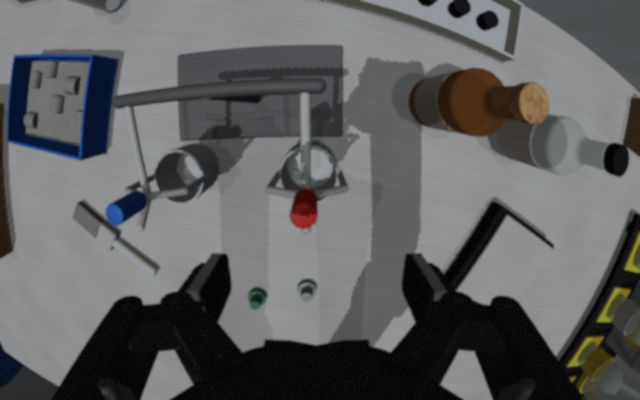

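The wrist view shows the red grip between the fingers, its top end near (304,218), with the blue grip well clear at (125,207).

```bash
cat >> h.py <<'E'
def wcloud(f,o):
    p=f['range_z']; H,W=p.shape; F=H/2/np.tan(np.radians(f['vertical_fov'])/2)
    u,v=np.meshgrid(np.arange(W)-f['cx'],np.arange(H)-f['cy']); r=np.hypot(u,v)+1e-9; k=np.tan(r/F)/r
    c=np.stack([u*k*p,v*k*p,p],-1); T=f['hand_eye']; c=c@T[:3,:3].T+T[:3,3]
    return c@R.from_quat(o['orientation']).as_matrix().T+o['position']
E
python3 - <<'E'
from h import *
o=robot.get_obs(); f=np.load('pics/wrist.npz'); c=wcloud(f,o); p=f['pixels'].astype(int)
m=(p[...,0]>1.8*p[...,1])&(p[...,0]>80)&(c[...,2]>.2)&(c[...,2]<.27); m[:,:250]=0;m[:,350:]=0
q=c[m]; t=q[q[:,2]>.244]; print(len(q),q.mean(0).round(4),len(t),cv2.minEnclosingCircle(t[:,:2].astype(np.float32)),t.mean(0).round(4),q[:,2].min(),q[:,2].max())
E
```

```text
479 [0.6    0.0653 0.2499] 479 ((0.5989439487457275, 0.06462838500738144), 0.00861289631575346) [0.6    0.0653 0.2499] 0.24729926483295978 0.2520889627156425
```

step_arm --commands '[{"slide": [0.022, -0.037, 0], "turn": 0, "grip": 85}, {"slide": [0.022, -0.037, 0.15], "turn": 0, "grip": 85}, {"slide": [0.022, -0.037, 0.3], "turn": 0, "grip": 85}, {"slide": [0.022, -0.037, 0.4], "turn": 0, "grip": 85}, {"slide": [0.022, -0.037, 0.447], "turn": 0, "grip": 85}, {"slide": [0.022, -0.037, 0.447], "turn": 0, "grip": 85}]'

```text
t: 2.9
position: [0.5991, 0.0659, 0.2119]
orientation: [0.993, 0.114, -0.0, 0.0]
ft_force: [0.4, -0.3, 1.1]
grip_width: 0.0851
finger_force: 0.0
```

step_arm --commands '[{"slide": [0, 0, 0], "turn": 0, "grip": 50}, {"slide": [0, 0, 0], "turn": 0, "grip": 30}, {"slide": [0, 0, 0], "turn": 0, "grip": 20}, {"slide": [0, 0, 0], "turn": 0, "grip": 10}, {"slide": [0, 0, 0], "turn": 0, "grip": 5}, {"slide": [0, 0, 0], "turn": 0, "grip": 5}, {"slide": [0, 0, 0], "turn": 0, "grip": 5}]'

```text
t: 3.78
position: [0.5994, 0.0672, 0.2125]
orientation: [0.993, 0.115, 0.0, -0.0]
ft_force: [-0.5, 1.8, 4.2]
grip_width: 0.0173
finger_force: 58.4
```

step_arm --commands '[{"slide": [0, 0, -0.05], "turn": 0, "grip": 5}, {"slide": [0, 0, -0.1], "turn": 0, "grip": 5}, {"slide": [0, 0, -0.15], "turn": 0, "grip": 5}, {"slide": [0, 0, -0.2], "turn": 0, "grip": 5}, {"slide": [0, 0, -0.2], "turn": 0, "grip": 5}, {"slide": [0, 0, -0.2], "turn": 0, "grip": 5}]'

```text
t: 4.53
position: [0.5989, 0.0665, 0.2517]
orientation: [0.993, 0.115, -0.0, 0.0]
ft_force: [-1.3, -0.2, -2.9]
grip_width: 0.0177
finger_force: 58.5
```

```bash
python3 - <<'E'
from h import *
go([.48,.04,.2525],13.2)
f=grab('side'); cv2.imwrite('pics/s2.png',cv2.resize(f['pixels'][140:310,180:360,::-1],None,fx=3,fy=3))
E
```

```text
t 4.53 pos [0.5989 0.0665 0.2517] heading 13.2 tilt z [-0.001 -0.    -1.   ] F [-1.3 -0.2 -2.9] w 0.0177 ff 58.50707709789276
slide [-0.609 -0.007 -0.004] turn 0.0
```

View pics/s2.png

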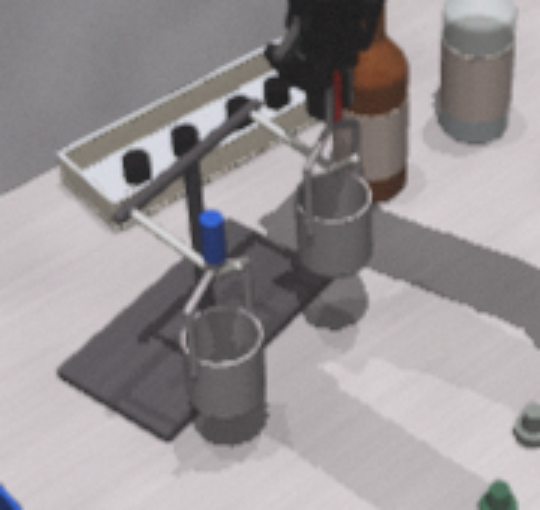

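The red can is lifted in the fingers (grip at crop (337,95)), upright, its bail around the hook and the rim below it. The force of −2.9 N is just its weight, so now back out along the hook.

step_arm --commands '[{"slide": [-0.1, 0, 0], "turn": 0, "grip": 5}, {"slide": [-0.22, 0, 0], "turn": 0, "grip": 5}, {"slide": [-0.35, 0, 0], "turn": 0, "grip": 5}, {"slide": [-0.48, 0, 0], "turn": 0, "grip": 5}, {"slide": [-0.58, 0, 0], "turn": 0, "grip": 5}, {"slide": [-0.62, 0, 0], "turn": 0, "grip": 5}, {"slide": [-0.62, 0, 0], "turn": 0, "grip": 5}, {"slide": [-0.62, 0, 0], "turn": 0, "grip": 5}]'

```text
t: 5.58
position: [0.4795, 0.0386, 0.252]
orientation: [0.993, 0.115, 0.001, -0.0]
ft_force: [-0.1, 0.4, -2.8]
grip_width: 0.0179
finger_force: 58.6
```

```bash
python3 - <<'E'
from h import *
go([.508,-.299,.29],13.2)
f=grab('side'); cv2.imwrite('pics/s3.png',cv2.resize(f['pixels'][140:340,180:440,::-1],None,fx=3,fy=3))
E
```

```text
t 5.58 pos [0.4795 0.0386 0.252 ] heading 13.22 tilt z [ 0.001  0.    -1.   ] F [-0.1  0.4 -2.8] w 0.0179 ff 58.55586290359497
slide [-0.247  1.676 -0.191] turn 0.0
```

View pics/s3.png

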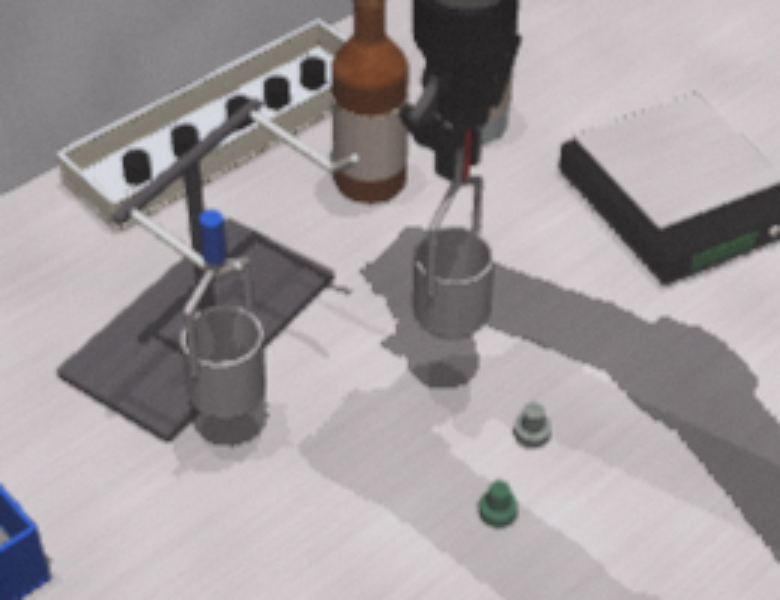

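The red can is free of the hook and hangs upright in the fingers at crop (452,290); the blue can is undisturbed.

step_arm --commands '[{"slide": [-0.02, 0.1, -0.1], "turn": 0, "grip": 5}, {"slide": [-0.05, 0.25, -0.2], "turn": 0, "grip": 5}, {"slide": [-0.08, 0.45, -0.2], "turn": 0, "grip": 5}, {"slide": [-0.11, 0.65, -0.2], "turn": 0, "grip": 5}, {"slide": [-0.13, 0.85, -0.2], "turn": 0, "grip": 5}]'

```text
t: 6.25
position: [0.4926, -0.1345, 0.2919]
orientation: [0.993, 0.115, 0.0, -0.0]
ft_force: [0.7, 0.5, -3.2]
grip_width: 0.0177
finger_force: 59.0
```

step_arm --commands '[{"slide": [-0.03, 0.2, 0], "turn": 0, "grip": 5}, {"slide": [-0.06, 0.4, 0], "turn": 0, "grip": 5}, {"slide": [-0.08, 0.6, 0], "turn": 0, "grip": 5}, {"slide": [-0.1, 0.74, 0], "turn": 0, "grip": 5}, {"slide": [-0.115, 0.82, 0], "turn": 0, "grip": 5}, {"slide": [-0.115, 0.82, 0], "turn": 0, "grip": 5}, {"slide": [-0.115, 0.82, 0], "turn": 0, "grip": 5}, {"slide": [-0.115, 0.82, 0], "turn": 0, "grip": 5}]'

```text
t: 7.25
position: [0.5076, -0.2963, 0.2921]
orientation: [0.993, 0.116, 0.0, -0.0]
ft_force: [0.1, 0.6, -2.9]
grip_width: 0.0176
finger_force: 59.0
```

```bash
python3 - <<'E'
from h import *
go([.5085,-.2995,.22],13.2)
f=grab('side'); c=cloud(f); cv2.imwrite('pics/s4.png',cv2.resize(f['pixels'][90:250,330:490,::-1],None,fx=3.7,fy=3.7))
# lowest can points above the pan and cup centre
m=(np.hypot(c[...,0]-.5085,c[...,1]+.2995)<.07)&(c[...,2]>.065)
q=c[m]; print(q[:,2].min(), np.percentile(q[:,2],[1,5])); 
E
```

```text
t 7.25 pos [ 0.5076 -0.2963  0.2921] heading 13.36 tilt z [ 0.     0.001 -1.   ] F [ 0.1  0.6 -2.9] w 0.0176 ff 58.96411836147308
slide [0.001 0.017 0.361] turn 0.002
0.1292649593141092 [0.14102853 0.16255903]
```

View pics/s4.png

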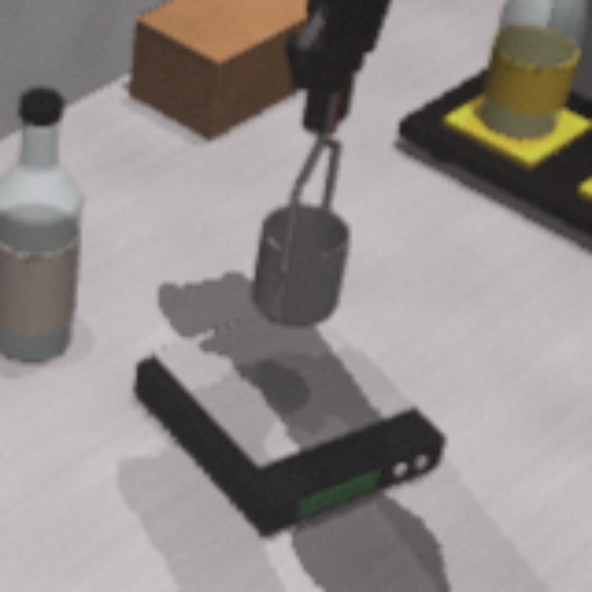

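The red can hangs over the pan at crop (302,265), straight, with its underside about 78 mm above the pan.

step_arm --commands '[{"slide": [0, 0.015, 0.06], "turn": 0, "grip": 5}, {"slide": [0, 0.015, 0.14], "turn": 0, "grip": 5}, {"slide": [0, 0.015, 0.22], "turn": 0, "grip": 5}, {"slide": [0, 0.015, 0.29], "turn": 0, "grip": 5}, {"slide": [0, 0.015, 0.33], "turn": 0, "grip": 5}, {"slide": [0, 0.015, 0.35], "turn": 0, "grip": 5}, {"slide": [0, 0.015, 0.36], "turn": 0, "grip": 5}, {"slide": [0, 0.015, 0.36], "turn": 0, "grip": 5}]'

```text
t: 8.3
position: [0.5079, -0.3012, 0.2202]
orientation: [0.993, 0.115, 0.0, 0.0]
ft_force: [0.3, 0.4, -3.0]
grip_width: 0.0175
finger_force: 59.0
```

step_arm --commands '[{"slide": [0, 0, 0.005], "turn": 0, "grip": 5}, {"slide": [0, 0, 0.01], "turn": 0, "grip": 5}, {"slide": [0, 0, 0.015], "turn": 0, "grip": 5}, {"slide": [0, 0, 0.015], "turn": 0, "grip": 5}]'

```text
t: 8.8
position: [0.5077, -0.301, 0.2168]
orientation: [0.993, 0.115, -0.0, -0.0]
ft_force: [0.1, 0.8, -2.9]
grip_width: 0.0175
finger_force: 59.0
```

step_arm --commands '[{"slide": [0, 0, 0.005], "turn": 0, "grip": 5}, {"slide": [0, 0, 0.01], "turn": 0, "grip": 5}, {"slide": [0, 0, 0.01], "turn": 0, "grip": 5}]'

```text
t: 9.18
position: [0.5077, -0.301, 0.2148]
orientation: [0.993, 0.115, -0.0, -0.0]
ft_force: [-0.0, -0.2, -3.2]
grip_width: 0.0174
finger_force: 59.0
```

step_arm --commands '[{"slide": [0, 0, 0.004], "turn": 0, "grip": 5}, {"slide": [0, 0, 0.007], "turn": 0, "grip": 5}, {"slide": [0, 0, 0.007], "turn": 0, "grip": 5}]'

```text
t: 9.55
position: [0.5077, -0.301, 0.2135]
orientation: [0.993, 0.115, -0.0, -0.0]
ft_force: [-0.1, -0.2, -3.7]
grip_width: 0.0174
finger_force: 59.0
```

```bash
python3 - <<'E'
from h import *
go([.5085,-.2995,.213],13.2)
E
```

```text
t 9.55 pos [ 0.5077 -0.301   0.2135] heading 13.21 tilt z [-0.  0. -1.] F [-0.1 -0.2 -3.7] w 0.0174 ff 58.954070806503296
slide [ 0.006 -0.007  0.002] turn 0.0
```

step_arm --commands '[{"slide": [0, 0, 0.005], "turn": 0, "grip": 5}, {"slide": [0, 0, 0.005], "turn": 0, "grip": 5}]'

```text
t: 9.8
position: [0.508, -0.3011, 0.2133]
orientation: [0.993, 0.115, 0.0, 0.0]
ft_force: [-1.8, -0.0, 1.2]
grip_width: 0.0176
finger_force: 59.5
```

step_arm --commands '[{"slide": [0, 0, 0.005], "turn": 0, "grip": 5}, {"slide": [0, 0, 0.005], "turn": 0, "grip": 5}]'

```text
t: 10.05
position: [0.5081, -0.3012, 0.2132]
orientation: [0.993, 0.115, 0.001, 0.001]
ft_force: [-2.4, 1.5, 6.6]
grip_width: 0.0175
finger_force: 60.2
```

Contact with the pan (+6.6 N): release gently, then rise.

step_arm --commands '[{"slide": [0, 0, -0.005], "turn": 0, "grip": 18}, {"slide": [0, 0, -0.005], "turn": 0, "grip": 24}, {"slide": [0, 0, -0.005], "turn": 0, "grip": 35}, {"slide": [0, 0, -0.005], "turn": 0, "grip": 50}, {"slide": [0, 0, -0.005], "turn": 0, "grip": 65}, {"slide": [0, 0, -0.005], "turn": 0, "grip": 65}]'

```text
t: 10.8
position: [0.5078, -0.301, 0.2125]
orientation: [0.993, 0.115, 0.0, -0.0]
ft_force: [-0.0, 0.7, 0.0]
grip_width: 0.065
finger_force: 0.0
```

step_arm --commands '[{"slide": [0, 0, -0.05], "turn": 0, "grip": 65}, {"slide": [0, 0, -0.2], "turn": 0, "grip": 65}, {"slide": [0, 0, -0.4], "turn": 0, "grip": 65}, {"slide": [0, 0, -0.6], "turn": 0, "grip": 65}, {"slide": [0, 0, -0.6], "turn": 0, "grip": 65}, {"slide": [0, 0, -0.6], "turn": 0, "grip": 65}]'

```text
t: 11.55
position: [0.5074, -0.3009, 0.3325]
orientation: [0.993, 0.115, -0.0, -0.0]
ft_force: [-1.0, 0.6, -0.9]
grip_width: 0.0649
finger_force: 0.0
```

```bash
python3 - <<'E'
from h import *
go([.5085,-.2995,.33],13.2)
f=grab('side'); c=cloud(f); p=f['pixels'].astype(int); cv2.imwrite('pics/s5.png',f['pixels'][...,::-1])
m=(np.hypot(c[...,0]-.5085,c[...,1]+.2995)<.07)&(abs(c[...,2]-.12)<.004)
print('rim',cv2.minEnclosingCircle(c[m][:,:2].astype(np.float32)))
m=(p[...,0]>1.8*p[...,1])&(p[...,0]>70)&(np.hypot(c[...,0]-.5085,c[...,1]+.2995)<.07)&(c[...,2]>.2)&(c[...,2]<.28); print('grip',m.sum(),c[m].mean(0).round(4),c[m][:,2].max())
E
```

```text
t 11.55 pos [ 0.5074 -0.3009  0.3325] heading 13.21 tilt z [-0.  0. -1.] F [-1.   0.6 -0.9] w 0.0649 ff 0.0
slide [ 0.007 -0.005  0.012] turn 0.0
rim ((0.5091135501861572, -0.30052584409713745), 0.036813151091337204)
grip 78 [ 0.5044 -0.2972  0.2344] 0.2569524694787001
```

View pics/s5.png

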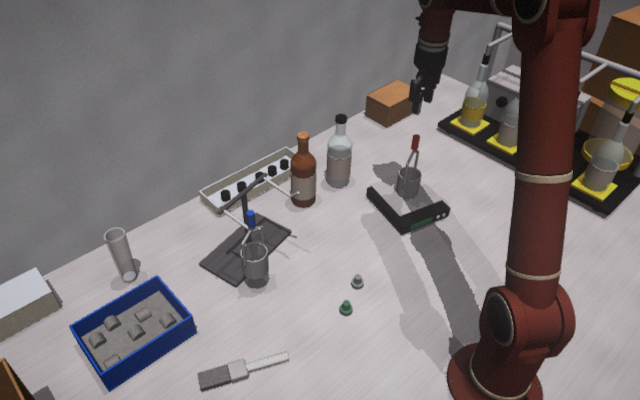

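The red can stands upright at (409,182) on the middle of the pan with the fingers clear above it. The blue can still hangs at (255,262), and both bottles stand at (303,175) and (340,155).

```bash
python3 -c "
from cell import robot
print(robot.job_done())"
```

```text
the job is handed in; nothing more can be done
None
```

The red can stands upright in the middle of the scale's pan, lowered on and let go; the blue can still hangs, both bottles are standing, and the job is handed in (no verdict came back).

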